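# Find the rocking corner of a jig plate and shim it

## Robot

A 7-joint arm with a two-finger parallel gripper is mounted at the origin on a cart in front of the work surface, level with it; the furniture and walls round the work are solid. World frame = base frame: x ahead of the robot, y to its left, z up, the work surface at z = 0. Lengths are in m, angles in rad, forces in N, time in s.
With the tool pointing down it reaches from about 0.425 to 0.925 m from the base axis. Payload 6.8 kg.
Tool frame: the origin (TCP) lies at the very end of the fingers, on their centre line; the grasp point (between the pads) lies 19 mm behind it (tcp_to_grasp is the distance from the TCP to the grasp point, in m); z points along the fingers, y is the direction in which the jaws open and shut (so a half turn about z gives the same grasp; the last joint's range is limited). The gripper opens to 85 mm and grips with 20 to 120 N. Pads are 22 mm wide; open, the fingers measure 114 mm over their backs; the gripper's body (76 mm by 85 mm) begins 54 mm behind the grasp point. The pads swing forward as they close: fully open they stand 13 mm farther back than shut.
Start: joints at [1.118, 0.477, 0.022, 1.555, -0.011, 1.109, -0.083], TCP at [0.228, -0.635, 0.202] pointing down, gripper open.
Joint ranges: [-2.96, 2.96], [-0.34, 2.1], [-1.41, 1.46], [0.24, 2.44], [-1.37, 4.51], [0.17, 1.92], [-2.96, 2.96]. Speed limits (rad/s): [2.39, 2.39, 3.14, 3.14, 3.14, 3.14, 3.14].

## Interface

Orientations are given as a unit quaternion [w, x, y, z].
In Python, from station import * gives the robot as it stands.
- The arm moves only by the tool apply_moves, never from a script. Its argument "increments" is one flat list of numbers, 5 for each row, row after row: the finger opening in mm, from 0 to 85.4, then the shift along the tool's x, y, z in mm, then the turn about the tool's z in degrees. In form: [claw, tx, ty, tz, roll, claw, tx, ty, tz, roll, ...]. A call has 1 to 12 rows; each row shifts and turns the pose as measured when the row begins, along the tool's axes as they then stand; what a row does not reach is not made up. A row lasts 1/8 s, in which the tool goes at most 62.5 mm and 10.7 degrees, less where a joint would pass 70% of its speed; a pose out of reach is approached as far as the arm can. A call with a gripper value outside its range is refused whole. The fingers move at their own pace and stop on an object; "squeeze" is the grip in N (left out, the last holds). Time passes only in rows, so rows that do not move let the fingers close. It gives the time, the measured TCP pose, the force and the opening at its end, in the units of the state.
- get_obs(): the state, without advancing time (a new reading comes with each control period).
- read_camera(name): name is "scene" or "top"; returns (picture, depth): 400x640x3 uint8, blue, green, red; 400x640 float32, m along the optical axis (not along the pixel's ray), 0 where there is no reading.
- get_calibration(name): a dict with "mtx" (3x3 intrinsics, pixels), "camera_from_world" (4x4, takes a point from world to camera coordinates). Camera axes: x right, y down, z forward; pixel columns grow to the right and rows downward; lengths in m; the calibration is good to about 2 mm. A picture is of the moment at which its call begins. get_calibration takes no time and is no camera call.
- hand_in(): hands the job in, once; it reports no verdict.
Trained networks look in the newest picture that a camera, given by its name, has taken for a name from the list of things; names that differ only in an ending like _2 or _b are one class to them, and where a whole thing is asked for, a point or a joint stands for the part that bears it (a point fixed in the world has none). Each returns a list of dicts, best first, with "p" (0 to 1); they miss things now and then, are a little off and sometimes report something else, mostly with a low value. They report only what shows in the picture. A call takes as long as a camera call.
- outline_of(camera, thing): "pixels" (400x640 bool, what is visible of it) and "extent" ([centre column, centre row, width, height] in pixels, round what is visible of it).
The state is a dict: "t": time; "q": joint angles; "joint_vel": joint speeds; "joint_torque": joint torques, N m; "eef_pos": TCP position; "tool_rot": TCP orientation; "contact_force": force on the tool from outside, world axes, zero at the start; "torque": the same for the moment, N m; "gripper_width": opening from 0.0 (shut) to 1.0 (fully open).
Only numpy, scipy, OpenCV 4.12 (cv2) and the standard library are available. Lean on these libraries where they do the work, as an engineer would, in place of code of your own. Each camera call takes 0.05 s, during which the arm holds its last target.

## Task

The jig plate on the grey base rocks: press down on its corners, one after another, until you find the one that gives. Then push that corner's slotted shim straight in until it stops, its upright end flat against the plate's edge, and press the corner once more to make sure it no longer gives. Do it all with the fingertips, without lifting anything or shifting the plate, and leave the other three shims and the tools where they lie.

Things in the scene. Friction and masses are not known exactly. Their poses are not given: they have to be found in the camera images.
- base: grey slab, 180 x 330 x 18 mm, fixed to the bench. Origin: centre of its underside; x away from the robot, y left, z up. Six round rest buttons stand on it at x = +-42, y = -95, 0, +95 mm. Each shim lies on it at x = +-42 mm between two guide strips 5 mm high, 47 mm apart, 123 to 161 mm out along y
- plate: aluminium jig plate, 136 (x) x 230 (y) x 10 mm, 0.7 to 1.0 kg, loose and level on the buttons; underside 32 mm, top 42 mm above the bench; low fence (12 mm high, x = 36 mm, 120 mm long) and a pin near the middle. Origin: centre of its underside. 3 to 6 N over one corner's button sends it down 4 mm (it comes back when let go); the other corners are solid
- corner_near_left (a point): the spot to press at the plate's corner nearest the robot, left: on its top face above that corner's rest button, 20 mm in from the short edge, 26 mm in from the long edge
- corner_near_right (a point): the spot to press at the plate's corner nearest the robot, right: on its top face above that corner's rest button, 20 mm in from the short edge, 26 mm in from the long edge
- corner_far_right (a point): the spot to press at the plate's corner on the far side, right: on its top face above that corner's rest button, 20 mm in from the short edge, 26 mm in from the long edge
- corner_far_left (a point): the spot to press at the plate's corner on the far side, left: on its top face above that corner's rest button, 20 mm in from the short edge, 26 mm in from the long edge
- shim_near_left: that corner's loose steel shim: fork with ramped prongs, 13.8 mm thick, and an upright end plate 44 wide, 5 thick, 20 mm high. Origin: foot of the end plate's inner face; own y points away from the plate (push on the face at y = 5 mm). Stands 32 to 38 mm out; about 1 N along the base's -y slides it in until the slot meets the button: origin then 116 mm from the base's middle, 1 mm off the plate edge
- shim_near_right: that corner's loose steel shim: fork with ramped prongs, 13.8 mm thick, and an upright end plate 44 wide, 5 thick, 20 mm high. Origin: foot of the end plate's inner face; own y points away from the plate (push on the face at y = 5 mm). Stands 32 to 38 mm out; about 1 N along the base's +y slides it in until the slot meets the button: origin then 116 mm from the base's middle, 1 mm off the plate edge
- shim_far_right: that corner's loose steel shim: fork with ramped prongs, 13.8 mm thick, and an upright end plate 44 wide, 5 thick, 20 mm high. Origin: foot of the end plate's inner face; own y points away from the plate (push on the face at y = 5 mm). Stands 32 to 38 mm out; about 1 N along the base's +y slides it in until the slot meets the button: origin then 116 mm from the base's middle, 1 mm off the plate edge
- shim_far_left: that corner's loose steel shim: fork with ramped prongs, 13.8 mm thick, and an upright end plate 44 wide, 5 thick, 20 mm high. Origin: foot of the end plate's inner face; own y points away from the plate (push on the face at y = 5 mm). Stands 32 to 38 mm out; about 1 N along the base's -y slides it in until the slot meets the button: origin then 116 mm from the base's middle, 1 mm off the plate edge
- rest_a: one of the four fixed round rest buttons below the plate's corners, 20 mm across, 14 mm high; one of the four is only 10 mm high (which one is not told). Origin: centre of its underside
- rest_b: one of the four fixed round rest buttons below the plate's corners, 20 mm across, 14 mm high; one of the four is only 10 mm high (which one is not told). Origin: centre of its underside
- rest_c: one of the four fixed round rest buttons below the plate's corners, 20 mm across, 14 mm high; one of the four is only 10 mm high (which one is not told). Origin: centre of its underside
- rest_d: one of the four fixed round rest buttons below the plate's corners, 20 mm across, 14 mm high; one of the four is only 10 mm high (which one is not told). Origin: centre of its underside
- spanner: a combination spanner, 20 x 135 x 5 mm, lying lengthwise in the middle of the jig plate; to be left there. Origin: centre of its underside
- screwdriver: a red-handled screwdriver, 190 mm long, on the bench in front of the base; to be left there
- screw_tub: a clear tub of screws, 88 mm across, 61 mm high, on the bench to the right of the base; to be left there
- wood_bowl: a turned wooden bowl, 88 mm across, 34 mm high, on the bench to the left of the base; to be left there
- caliper: a sliding caliper, 76 x 214 x 9 mm, flat on the bench near its right end; to be left there
- ratchet: a ratchet handle, 207 mm long, flat on the bench near its left end; to be left there

How it is judged:
By the outcome, as a careful person would: the job done as asked, in the order asked, and still so for the second after the job is handed in, with the robot touching nothing.
It also fails if it takes over 58 s, if anything falls off the work surface, if the arm or the gripper's body presses on something with over 40 N, if the wrist force passes 120 N, or if a joint passes its speed limit or range.

## Working session

There is one attempt and no reset: what is moved stays moved. The work goes in short steps, Python scripts to look and compute and a tool call to move; the robot and the scene stay as the last step left them, time stands still between calls to the robot, and variables do not carry over. Pictures are saved under pics/ and viewed, and the job is handed in when it is done.

Besides the shell and the picture viewer there is one more tool, called after ">>>" as name(argument=value, ...) on one line, values as JSON. apply_moves: Moves the arm, as the interface text tells. Its arguments: {"type":"object","properties":{"increments":{"type":"array"},"squeeze":{"type":"number"}},"required":["increments"]}

```bash
ls; mkdir -p pics; python3 - <<'E'
from station import *
import cv2
o=get_obs(); print({k:(v if not hasattr(v,'round') else v) for k,v in o.items()})
for n in ("scene","top"):
    p,d=read_camera(n); cv2.imwrite(f"pics/{n}0.png",p)
    c=get_calibration(n); print(n,c)
E
```

```text
pics
{'t': 0.0, 'q': array([ 1.1178839 ,  0.47781796,  0.02235606,  1.55645811, -0.01150613,
        1.10927746, -0.0830963 ]), 'joint_vel': array([-0.00111957, -0.00036705, -0.0006784 ,  0.00200661,  0.00052265,
        0.00017715,  0.00173571]), 'joint_torque': array([-5.01131726e-04, -5.96467924e+01,  1.60771888e+00, -2.81203365e+01,
        1.23841257e-02,  9.53905284e-03, -2.04097637e-05]), 'eef_pos': array([ 0.22792022, -0.63467195,  0.20071128]), 'tool_rot': array([-8.88154394e-04,  9.85173726e-01,  1.71557250e-01, -2.25135410e-04]), 'contact_force': array([ 0.44207974, -0.4824717 , -0.16248256]), 'torque': array([-0.00269724,  0.02246981,  0.04320535]), 'gripper_width': 0.999652323352541}
scene {'mtx': array([[504.2133181 ,   0.        , 319.0058922 ],
       [  0.        , 504.2133181 , 197.87419055],
       [  0.        ,   0.        ,   1.        ]]), 'camera_from_world': array([[-0.6890789 , -0.72461673, -0.01004346,  0.27948731],
       [-0.37187098,  0.36546038, -0.85331746,  0.24140161],
       [ 0.62199859, -0.58426818, -0.52129497,  1.33673024],
       [ 0.        ,  0.        ,  0.        ,  1.        ]])}
top {'mtx': array([[362.03496241,   0.        , 314.01070786],
       [  0.        , 362.03496241, 201.17771083],
       [  0.        ,   0.        ,   1.        ]]), 'camera_from_world': array([[ 1.51101784e-02, -9.99882216e-01,  2.69010111e-03,
        -7.06731279e-02],
       [-9.80398097e-01, -1.53442098e-02, -1.96428426e-01,
         4.56496091e-01],
       [ 1.96446567e-01,  3.30698549e-04, -9.80514476e-01,
         1.38184075e+00],
       [ 0.00000000e+00,  0.00000000e+00,  0.00000000e+00,
         1.00000000e+00]])}
```

View pics/scene0.png

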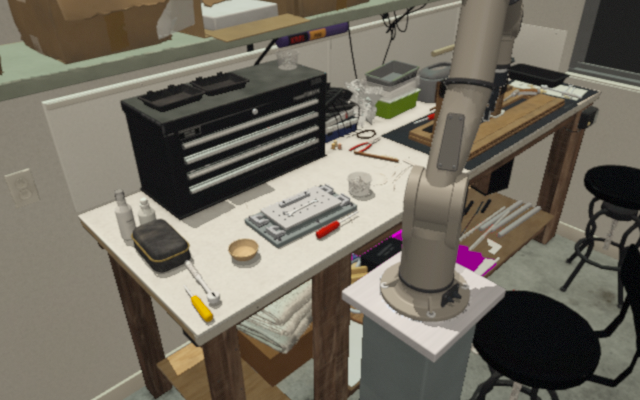

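View pics/top0.png

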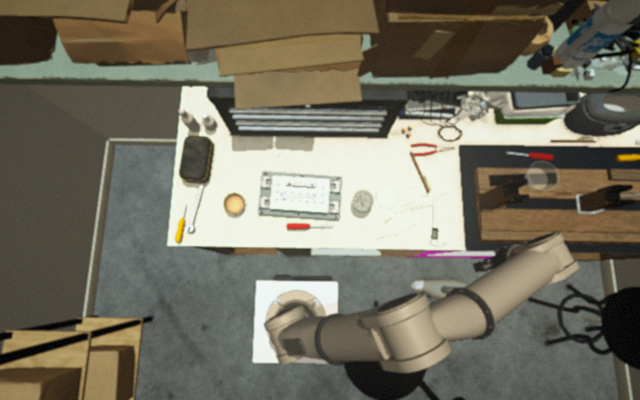

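The top view shows the base at about columns 258–341 and rows 171–219. The bowl is to its left, the tub to its right, and the screwdriver is in front. The scene view shows the base at about (300,213).

```bash
cat > h.py <<'E'
from station import *
import numpy as np, cv2
def unproj(cam,u,v,z):
    c=get_calibration(cam);K=c["mtx"];T=c["camera_from_world"];R=T[:3,:3];t=T[:3,3]
    o=-R.T@t
    uv=np.stack([np.ravel(u),np.ravel(v),np.ones(np.size(u))]).astype(float)
    r=R.T@np.linalg.inv(K)@uv
    s=(z-o[2])/r[2]
    return (o[:,None]+r*s).T
def proj(cam,P):
    c=get_calibration(cam);K=c["mtx"];T=c["camera_from_world"]
    p=(T[:3,:3]@np.atleast_2d(P).T+T[:3,3:]); q=K@p
    return (q[:2]/q[2]).T
E
python3 - <<'E'
from h import *
S={}
for cam in("top","scene"):
    p,d=read_camera(cam)
    np.save(f"{cam}_d.npy",d)
    for th in("base","plate","shim_near_left","shim_far_right","spanner","wood_bowl","screw_tub","screwdriver"):
        for r in outline_of(cam,th)[:5]:
            m=r["pixels"]
            S[f"{cam}_{th}_{round(r['p'],3)}"]=m
            print(cam,th,round(r["p"],2),np.round(r["extent"],1),m.sum())
    if cam=="top": x0,y0,x1,y1=250,160,350,230;k=8
    else: x0,y0,x1,y1=235,170,375,255;k=5.7
    cv2.imwrite(f"pics/{cam}_z.png",cv2.resize(p[y0:y1,x0:x1],None,fx=k,fy=k,interpolation=cv2.INTER_CUBIC))
np.savez("masks.npz",**S)
E
```

```text
top base 0.7 [300.7 196.9  87.2  53.7] 1391
top shim_near_left 0.59 [265.8 202.6   9.5  11. ] 77
top spanner 0.5 [298.9 199.7  30.3   3.3] 43
top wood_bowl 0.89 [234.7 204.5  24.7  22.4] 395
top screw_tub 0.83 [363.9 200.5  23.1  19.4] 346
top screwdriver 0.49 [299.9 226.1  23.1   6.1] 124
scene base 0.78 [301.8 219.5 114.9  55.2] 1350
scene plate 0.59 [303.7 209.9  79.4  43.9] 1707
scene shim_near_left 0.28 [205.2 280.3  37.9  44.2] 365
scene shim_far_right 0.6 [302.7 207.7  81.   47. ] 1645
scene shim_far_right 0.42 [329.4 187.8  13.5  11.5] 90
scene spanner 0.65 [303.5 205.2  33.2  17.7] 86
scene wood_bowl 0.66 [244.8 249.6  31.1  22.8] 579
scene wood_bowl 0.32 [302.1 208.7  82.   43.7] 1663
scene screw_tub 0.96 [360.  182.2  24.7  25.8] 527
scene screwdriver 0.71 [327.1 229.3  27.1  20.6] 215
scene screwdriver 0.33 [303.4 206.1  29.7  16.9] 33
```

View pics/top_z.png

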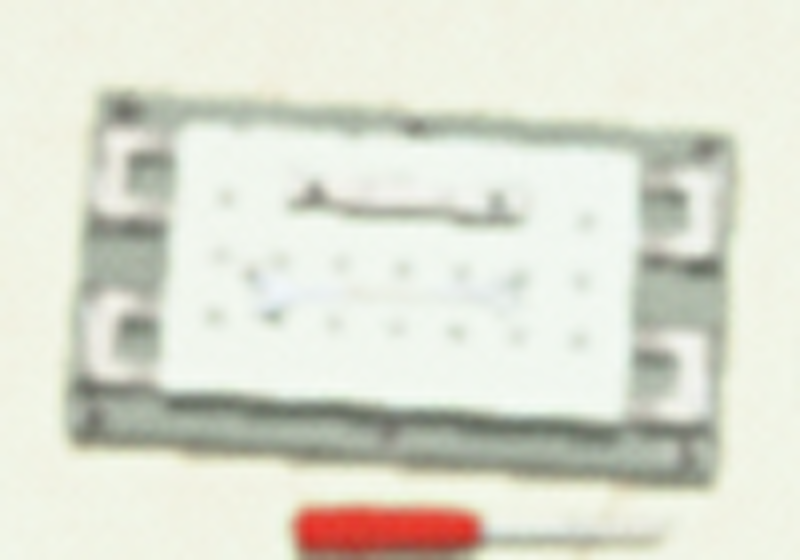

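View pics/scene_z.png

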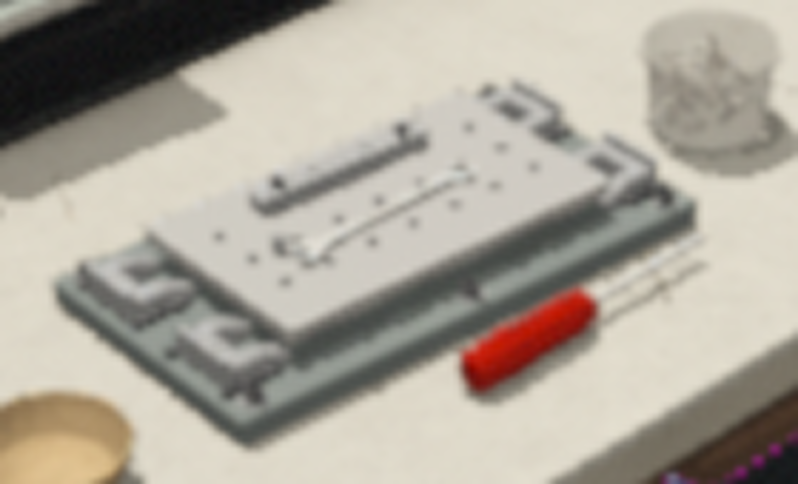

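```bash
python3 - <<'E'
from h import *
from scipy.optimize import least_squares
def t(a): a=np.array(a,float); return (a+.5)/8-.5+[250,160]
def s(a): a=np.array(a,float); return (a+.5)/5.7-.5+[235,170]
def corners(hx,hy,z): return np.array([[hx,hy,z],[hx,-hy,z],[-hx,-hy,z],[-hx,hy,z]]) # FL FR NR NL
B=corners(.09,.165,.018);Pl=corners(.068,.115,.042)
obs={'base':(B,{'top':{0:(100,93),1:(735,136),2:(715,478),3:(70,437)},'scene':{0:(57,290),3:(245,432),2:(693,205)}}),
'plate':(Pl,{'top':{0:(178,122),1:(642,150),2:(628,420),3:(160,393)},'scene':{0:(147,228),3:(292,335),2:(622,190),1:(468,88)}})}
def tf(p,M):
    c,s_=np.cos(p[2]),np.sin(p[2]); return np.c_[p[0]+c*M[:,0]-s_*M[:,1],p[1]+s_*M[:,0]+c*M[:,1],M[:,2]]
for n,(M,o) in obs.items():
  for cams in(['top'],['scene'],['top','scene']):
    def f(p):
        W=tf(p,M);r=[]
        for cam in cams:
            for i,uv in o[cam].items():
                r.append(proj(cam,W[i])[0]-(t(uv) if cam=='top' else s(uv)))
        return np.ravel(r)
    q=least_squares(f,[.65,0,0]);print(n,cams,np.round(q.x[:2]*1000,1),round(np.degrees(q.x[2]),2),np.round(q.fun,1))
E
```

```text
base ['top'] [487.5  -7.4] -2.91 [-0.6 -0.3  0.7 -0.4  0.9  0.5 -1.1  0.1]
base ['scene'] [484.3   3. ] -2.01 [-1.5 -0.2  0.3  0.2  1.2 -0.5]
base ['top', 'scene'] [487.3  -3.3] -2.68 [-1.7 -0.1 -0.4 -0.6 -0.   0.3 -2.   0.3 -0.5 -1.8  0.7 -1.3  2.1 -1.3]
plate ['top'] [489.1  -6.8] -2.41 [ 0.5  0.4 -0.2  0.1 -0.2 -0.2 -0.  -0.2]
plate ['scene'] [483.4  -1. ] -4.39 [ 0.2 -0.1 -0.1 -0.  -0.4 -0.8  0.2  1. ]
plate ['top', 'scene'] [487.5  -4.8] -3.37 [ 0.3  0.3 -0.5  0.9 -1.   0.6 -0.8 -0.3  0.4 -0.6  0.8 -0.9 -0.6 -2.
 -0.4  0.1]
```

```bash
cat > fit.py <<'E'
from h import *
from scipy.optimize import minimize
from scipy.ndimage import map_coordinates
def rect(hx,hy,z,cx=0,cy=0,n=60):
    c=np.array([[hx,hy],[hx,-hy],[-hx,-hy],[-hx,hy],[hx,hy]])+[cx,cy]
    s=np.linspace(0,1,n)[:,None]
    return [np.c_[c[i]+(c[i+1]-c[i])*s,np.full(n,z)] for i in range(4)]
def tf(p,M):
    c,s_=np.cos(p[2]),np.sin(p[2]); return np.c_[p[0]+c*M[:,0]-s_*M[:,1],p[1]+s_*M[:,0]+c*M[:,1],M[:,2]]
def gray(cam):
    p,d=read_camera(cam); return p
def gm(p,sig):
    L=cv2.GaussianBlur(p.astype(np.float32),(0,0),sig)
    return L
def score(p,model,L,cam):
    tot=0
    for E in model:
        W=tf(p,E); uv=proj(cam,W)
        d=uv[-1]-uv[0]; nrm=np.array([-d[1],d[0]])/np.linalg.norm(d)
        a=[np.array([map_coordinates(L[...,c],[ (uv+k*nrm)[:,1],(uv+k*nrm)[:,0]],order=1) for c in range(3)]) for k in(-.6,.6)]
        tot+=np.linalg.norm((a[0]-a[1]).mean(1))   # mean colour step along edge
    return tot
E
python3 - <<'E'
from fit import *
ims={c:gray(c) for c in("top","scene")}
base=rect(.09,.165,.018); plate=rect(.068,.115,.042)
hid={'top':[0,1,2,3],'scene':[2,3]} # scene base: near & left edges
from itertools import product
for name,m in(("base",base),("plate",plate)):
  for cams in(["top"],["scene"],["top","scene"]):
    best=None
    for sig in(1.2,.7):
      Ls={c:gm(ims[c],sig) for c in cams}
      def f(p):
        return -sum(score(p,[m[i] for i in(hid[c] if name=="base" else [0,1,2,3])],Ls[c],c) for c in cams)
      if best is None:
        g=[(f((x,y,np.radians(a))),x,y,np.radians(a)) for x,y,a in product(np.arange(.474,.5,.003),np.arange(-.018,.012,.003),np.arange(-5,0.1,.5))]
        best=np.array(min(g)[1:])
      q=minimize(lambda z:f(z/[1000,1000,500]),best*[1000,1000,500],method="Nelder-Mead",options=dict(initial_simplex=best*[1000,1000,500]+np.array([[0,0,0],[2,0,0],[0,2,0],[0,0,4]])))
      best=q.x/[1000,1000,500]
      print(name,cams,sig,np.round(best[:2]*1000,1),round(np.degrees(best[2]),2),round(q.fun,1))
E
```

```text
Traceback (most recent call last):
  File "fit.py", line 18, in score
    W=tf(p,E); uv=proj(cam,W)
                  ~~~~^^^^^^^
  File "h.py", line 11, in proj
    c=get_calibration(cam);K=c["mtx"];T=c["camera_from_world"]
ValueError: time passes only in moves, steps and waits
```

```bash
sed -i 's/^def unproj/import functools\n@functools.lru_cache(None)\ndef cal(n): return get_calibration(n)\ndef unproj/; s/c=get_calibration(cam)/c=cal(cam)/' h.py
cat > runfit.py <<'E'
from fit import *
ims={c:cv2.imread(f"pics/{c}0.png") for c in("top","scene")}
base=rect(.09,.165,.018); plate=rect(.068,.115,.042)
hid={'top':[0,1,2,3],'scene':[2,3]}
from itertools import product
for name,m in(("base",base),("plate",plate)):
  for cams in(["top"],["scene"],["top","scene"]):
    best=None
    for sig in(1.2,.7):
      Ls={c:gm(ims[c],sig) for c in cams}
      def f(p):
        return -sum(score(p,[m[i] for i in(hid[c] if name=="base" else [0,1,2,3])],Ls[c],c) for c in cams)
      if best is None:
        g=[(f((x,y,np.radians(a))),x,y,np.radians(a)) for x,y,a in product(np.arange(.474,.5,.003),np.arange(-.018,.012,.003),np.arange(-5,0.1,.5))]
        best=np.array(min(g)[1:])
      S=np.array([1000,1000,500])
      q=minimize(lambda z:f(z/S),best*S,method="Nelder-Mead",options=dict(initial_simplex=best*S+np.array([[0,0,0],[2,0,0],[0,2,0],[0,0,4]])))
      best=q.x/S
      print(name,cams,sig,np.round(best[:2]*1000,1),round(np.degrees(best[2]),2),round(q.fun,1))
E
python3 runfit.py
```

```text
base ['top'] 1.2 [485.   -6.4] -3.23 -133.7
base ['top'] 0.7 [484.6  -6.2] -3.24 -185.3
base ['scene'] 1.2 [470.2  11.8] -2.87 -113.9
base ['scene'] 0.7 [470.4  11.2] -2.96 -152.2
base ['top', 'scene'] 1.2 [486.2  -4.3] -3.23 -171.5
base ['top', 'scene'] 0.7 [485.7  -3.8] -3.23 -235.7
plate ['top'] 1.2 [489.3  -5.9] -3.14 -173.6
plate ['top'] 0.7 [489.2  -6. ] -3.13 -237.2
plate ['scene'] 1.2 [ 4.858e+02 -2.000e-01] -3.65 -152.8
plate ['scene'] 0.7 [ 4.866e+02 -4.000e-01] -3.58 -194.5
plate ['top', 'scene'] 1.2 [488.6  -3. ] -3.26 -305.8
plate ['top', 'scene'] 0.7 [488.7  -3.1] -3.27 -397.2
```

```bash
cat > d.py <<'E'
from h import *
import sys
P=np.array([.4883,-.0035]); a=np.radians(-3.25)
def bw(x,y): c,s=np.cos(a),np.sin(a); return P+np.array([c*x-s*y,s*x+c*y])/1000
T={'NL':(-42,95),'NR':(-42,-95),'FR':(42,-95),'FL':(42,95)}
def Rq(q):
    from scipy.spatial.transform import Rotation as R
    return R.from_quat(np.r_[q[1:],q[0]]).as_matrix()
def show(targets):
    o=get_obs();R=Rq(o["tool_rot"]);p=o["eef_pos"]
    print("t",round(o["t"],2),"pos",np.round(p*1000,1),"yaw",round(np.degrees(np.arctan2(R[1,0],R[0,0])),2),"zax",np.round(R[:,2],3),"F",np.round(o["contact_force"],1),"w",round(o["gripper_width"],3))
    c,s=np.cos(a),np.sin(a); e=(p[:2]-P)*1000
    print("in base:",np.round([c*e[0]+s*e[1],-s*e[0]+c*e[1],p[2]*1000],1))
    for n,(x,y,z) in targets.items():
        w=np.r_[bw(x,y),z/1000]; print(n,np.round(w*1000,1),"tool d",np.round(R.T@(w-p)*1000,1))
if __name__=="__main__":
    show({k:(*v,70) for k,v in T.items()})
E
echo
```

>>> apply_moves(increments=[0,0,0,0,7.7,0,0,0,0,7.7,0,0,0,0,7.7,0,0,0,0,0], squeeze=20)

```text
t: 1.6
eef_pos: [0.2282, -0.6353, 0.2017]
tool_rot: [-0.0, 0.999, -0.035, 0.0]
contact_force: [-0.5, 0.2, 0.5]
gripper_width: 0.142
```

```bash
python3 d.py
```

```text
t 1.6 pos [ 228.2 -635.3  201.7] yaw -3.98 zax [ 0.  0. -1.] F [-0.5  0.2  0.5] w 0.142
in base: [-223.9 -645.5  201.7]
NL [451.8  93.7  70. ] tool d [ 172.5 -742.7  131.8]
NR [441. -96.  70.] tool d [ 174.9 -552.8  131.7]
FR [ 524.8 -100.7   70. ] tool d [ 258.9 -553.8  131.8]
FL [535.6  89.   70. ] tool d [ 256.5 -743.8  131.8]
```

>>> apply_moves(increments=[0,17.5,-55,8,-0.6,0,17.5,-55,8,0,0,17.5,-55,8,0,0,17.5,-55,8,0,0,17.5,-55,8,0,0,17.5,-55,8,0,0,17.5,-55,8,0,0,17.5,-55,8,0,0,17.5,-55,8,0,0,17.5,-55,8,0])

```text
t: 2.85
eef_pos: [0.4351, -0.0847, 0.1203]
tool_rot: [0.005, 1.0, -0.017, 0.004]
contact_force: [0.6, -1.0, 0.1]
gripper_width: -0.001
```

```bash
python3 d.py
```

```text
t 2.85 pos [435.1 -84.7 120.3] yaw -1.9 zax [ 0.008 -0.01  -1.   ] F [ 0.6 -1.   0.1] w -0.001
in base: [-48.5 -84.  120.3]
NL [451.8  93.7  70. ] tool d [  10.3 -179.3   48.7]
NR [441. -96.  70.] tool d [ 5.8 10.6 50.4]
FR [ 524.8 -100.7   70. ] tool d [89.8 12.6 51.2]
FL [535.6  89.   70. ] tool d [  94.2 -177.3   49.4]
```

>>> apply_moves(increments=[0,6,10.6,25,1,0,0,0,25,0,0,0,0,10,0,0,0,0,0,0])

```text
t: 3.35
eef_pos: [0.4453, -0.0903, 0.0603]
tool_rot: [0.004, 1.0, -0.015, 0.007]
contact_force: [-0.2, -0.2, 0.2]
gripper_width: -0.002
```

```bash
python3 d.py; python3 - <<'E'
from h import *
p,d=read_camera("scene"); cv2.imwrite("pics/s1.png",cv2.resize(p[130:260,235:395],None,fx=4.5,fy=4.5,interpolation=cv2.INTER_CUBIC))
p,d=read_camera("top"); cv2.imwrite("pics/t1.png",cv2.resize(p[150:240,240:370],None,fx=6,fy=6,interpolation=cv2.INTER_CUBIC))
E
```

```text
t 3.35 pos [445.3 -90.3  60.3] yaw -1.69 zax [ 0.013 -0.008 -1.   ] F [-0.2 -0.2  0.2] w -0.002
in base: [-38.  -89.1  60.3]
NL [451.8  93.7  70. ] tool d [   1.2 -184.1  -11.2]
NR [441. -96.  70.] tool d [-4.   5.8 -9.8]
FR [ 524.8 -100.7   70. ] tool d [80.   8.1 -8.6]
FL [535.6  89.   70. ] tool d [  85.1 -181.8  -10. ]
```

View pics/s1.png

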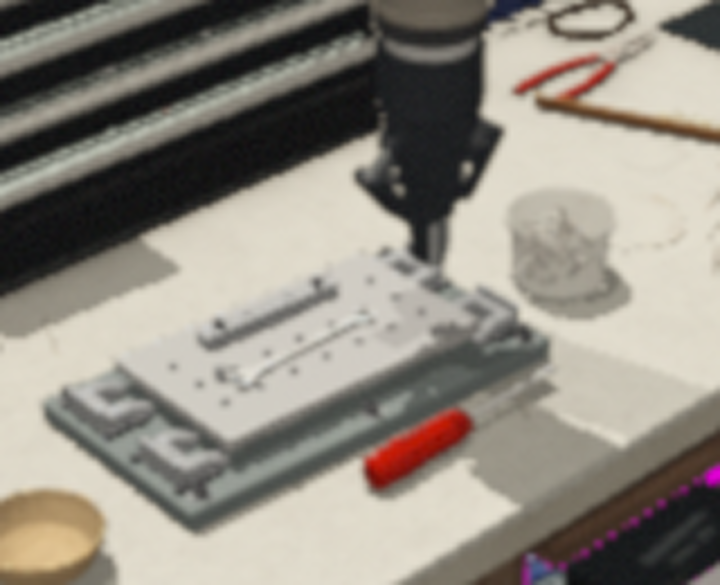

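View pics/t1.png

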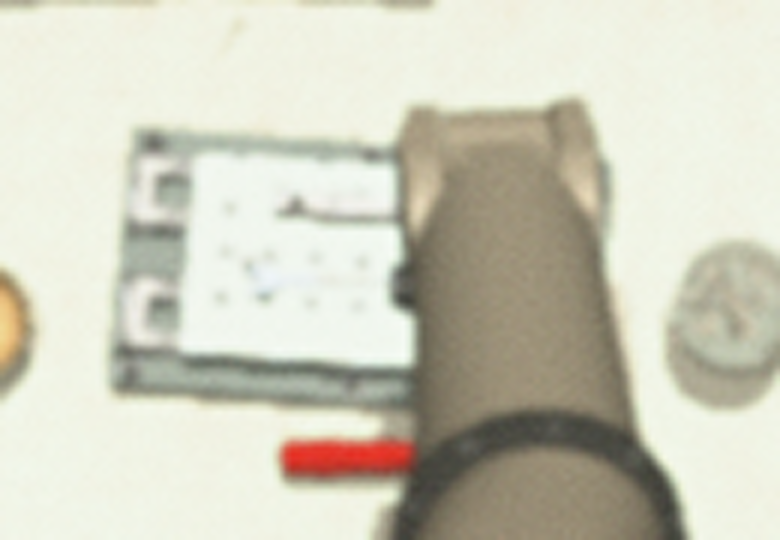

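```bash
python3 - <<'E'
from d import *
f=lambda u:(u-[235,130]+.5)*4.5
p=get_obs()["eef_pos"]; print("tcp",f(proj("scene",p)))
for n,v in T.items(): print(n,f(proj("scene",np.r_[bw(*v),.042])),f(proj("scene",np.r_[bw(*v),.06])))
E
```

```text
tcp [[431.85654004 294.48343237]]
NL [[232.82915781 413.43025999]] [[231.65806982 391.32490886]]
NR [[441.9696139 316.6512582]] [[442.07274155 295.39794699]]
FR [[367.4568466  272.41761074]] [[367.14309467 251.60950304]]
FL [[160.65490072 362.97872872]] [[159.09752991 341.34053472]]
```

>>> apply_moves(increments=[0,-4,6,0,1.5,0,0,0,8,0,0,0,0,5,0,0,0,0,0,0])

```text
t: 3.95
eef_pos: [0.4425, -0.0978, 0.0487]
tool_rot: [0.004, 1.0, -0.03, 0.009]
contact_force: [0.9, 1.1, 0.4]
gripper_width: -0.001
```

>>> apply_moves(increments=[0,0,0,2,0])

```text
t: 4.08
eef_pos: [0.4427, -0.0978, 0.0467]
tool_rot: [0.004, 1.0, -0.03, 0.009]
contact_force: [0.1, 0.1, -0.2]
gripper_width: -0.001
```

>>> apply_moves(increments=[0,0,0,2,0])

```text
t: 4.2
eef_pos: [0.4428, -0.0977, 0.0446]
tool_rot: [0.004, 1.0, -0.03, 0.009]
contact_force: [-0.4, -0.0, -0.1]
gripper_width: -0.003
```

>>> apply_moves(increments=[0,0,0,2,0])

```text
t: 4.32
eef_pos: [0.4429, -0.0977, 0.0425]
tool_rot: [0.004, 1.0, -0.029, 0.009]
contact_force: [-0.2, 0.4, -1.0]
gripper_width: 0.002
```

```bash
python3 d.py
```

```text
t 4.33 pos [442.9 -97.7  42.5] yaw -3.37 zax [ 0.018 -0.009 -1.   ] F [-0.2  0.4 -1. ] w 0.002
in base: [-40.  -96.6  42.5]
NL [451.8  93.7  70. ] tool d [  -1.9 -191.3  -29.1]
NR [441. -96.  70.] tool d [ -1.5  -1.3 -27.6]
FR [ 524.8 -100.7   70. ] tool d [ 82.5  -1.5 -26. ]
FL [535.6  89.   70. ] tool d [  82.  -191.5  -27.6]
```

>>> apply_moves(increments=[0,0,0,1.5,0])

```text
t: 4.45
eef_pos: [0.443, -0.0976, 0.0409]
tool_rot: [0.004, 1.0, -0.029, 0.009]
contact_force: [-0.1, 0.1, 1.0]
gripper_width: 0.001
```

>>> apply_moves(increments=[0,0,0,1.5,0])

```text
t: 4.58
eef_pos: [0.443, -0.0976, 0.0392]
tool_rot: [0.004, 1.0, -0.029, 0.009]
contact_force: [0.3, -0.0, 0.6]
gripper_width: 0.001
```

>>> apply_moves(increments=[0,0,0,2,0])

```text
t: 4.7
eef_pos: [0.4431, -0.0976, 0.0371]
tool_rot: [0.004, 1.0, -0.029, 0.009]
contact_force: [-0.4, 0.2, 0.2]
gripper_width: -0.002
```

```bash
python3 - <<'E'
from d import *
p,d=read_camera("scene"); cv2.imwrite("pics/s2.png",cv2.resize(p[165:225,290:370],None,fx=9,fy=9,interpolation=cv2.INTER_CUBIC))
f=lambda u:(u-[290,165]+.5)*9
print("tcp",f(proj("scene",get_obs()["eef_pos"])),f(proj("scene",np.r_[bw(*T['NR']),.042])))
E
```

```text
tcp [[388.32404633 326.53549503]] [[388.93922779 318.30251639]]
```

View pics/s2.png

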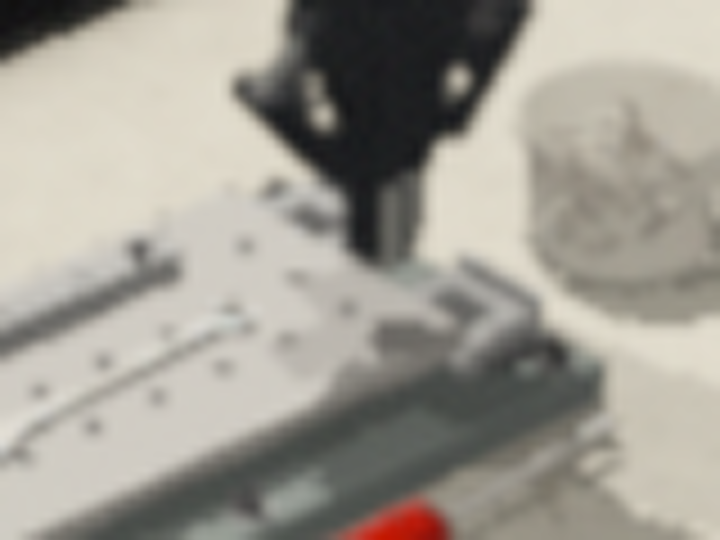

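```bash
python3 - <<'E'
from d import *
p,d=read_camera("scene")
c=cal("scene");K=c["mtx"];Tm=c["camera_from_world"]
def pt(u,v):
    z=d[v,u]; r=np.linalg.inv(K)@[u,v,1]*z; return Tm[:3,:3].T@(r-Tm[:3,3])
for v in range(184,206,1):
    print(v,[tuple(np.round(pt(u,v)*1000).astype(int).tolist()) for u in (330,332,334,336)])
E
```

```text
184 [(436, -78, 111), (432, -84, 110), (427, -88, 111), (433, -102, 103)]
185 [(440, -83, 104), (435, -86, 104), (433, -94, 102), (432, -102, 99)]
186 [(441, -84, 99), (436, -87, 100), (431, -92, 100), (431, -101, 96)]
187 [(443, -86, 94), (432, -84, 99), (431, -92, 96), (430, -100, 93)]
188 [(444, -86, 90), (436, -87, 93), (432, -92, 92), (432, -102, 88)]
189 [(445, -87, 85), (437, -89, 88), (430, -91, 90), (434, -104, 83)]
190 [(441, -84, 84), (435, -87, 86), (430, -91, 86), (431, -100, 82)]
191 [(439, -81, 83), (434, -85, 83), (433, -93, 80), (430, -99, 79)]
192 [(441, -84, 77), (436, -88, 77), (434, -95, 75), (431, -101, 74)]
193 [(450, -93, 65), (435, -87, 74), (433, -93, 73), (436, -106, 66)]
194 [(476, -118, 40), (441, -93, 65), (430, -90, 71), (485, -156, 20)]
195 [(470, -112, 41), (467, -119, 39), (488, -149, 18), (487, -158, 15)]
196 [(465, -108, 41), (457, -109, 44), (455, -116, 42), (474, -145, 22)]
197 [(455, -98, 46), (459, -110, 39), (449, -110, 43), (460, -131, 30)]
198 [(456, -98, 41), (449, -100, 44), (448, -109, 40), (442, -113, 41)]
199 [(451, -93, 42), (-549, 895, 906), (445, -106, 39), (439, -109, 41)]
200 [(443, -86, 45), (442, -94, 42), (439, -100, 40), (437, -107, 38)]
201 [(445, -87, 40), (438, -90, 42), (435, -96, 40), (432, -102, 39)]
202 [(435, -78, 44), (431, -83, 44), (427, -88, 44), (424, -94, 42)]
203 [(432, -75, 43), (432, -84, 39), (426, -87, 40), (418, -88, 44)]
204 [(431, -74, 40), (426, -78, 41), (422, -83, 40), (417, -87, 41)]
205 [(426, -69, 41), (421, -73, 41), (419, -80, 39), (417, -87, 37)]
```

The depth image puts the visible fingertip at about z = 68 mm, while the TCP reads 37 mm with no force. I'll keep going down in small steps and watch the force.

>>> apply_moves(increments=[0,0,0,2,0,0,0,0,2,0])

```text
t: 5.05
eef_pos: [0.4431, -0.0977, 0.0329]
tool_rot: [0.004, 1.0, -0.029, 0.009]
contact_force: [0.8, 1.0, -0.7]
gripper_width: 0.002
```

```bash
cat > tip.py <<'E'
from d import *
def tip(name):
    p,d=read_camera("scene")
    c=cal("scene");K=c["mtx"];Tm=c["camera_from_world"]
    v,u=np.mgrid[0:400,0:640]; ok=d>0
    r=np.linalg.inv(K)@np.stack([u[ok],v[ok],np.ones(ok.sum())])*d[ok]
    W=(Tm[:3,:3].T@(r-Tm[:3,3:])).T
    e=get_obs()["eef_pos"]
    near=np.linalg.norm(W[:,:2]-e[:2],axis=1)<.03
    dark=p[ok].max(1)<130
    Q=W[near&dark&(W[:,2]>.03)&(W[:,2]<.2)]
    print("lowest finger pts z",np.round(np.sort(Q[:,2])[:12]*1000),"eef",np.round(e*1000,1),"F",np.round(get_obs()["contact_force"],2))
    cv2.imwrite(f"pics/{name}.png",cv2.resize(p[140:235,260:380],None,fx=6,fy=6,interpolation=cv2.INTER_CUBIC))
import sys
tip(sys.argv[1])
E
python3 tip.py s3
```

```text
lowest finger pts z [31. 31. 34. 34. 35. 36. 36. 37. 37. 37. 38. 38.] eef [443.  -97.7  32.7] F [-0.79 -0.77 -0.26]
```

View pics/s3.png

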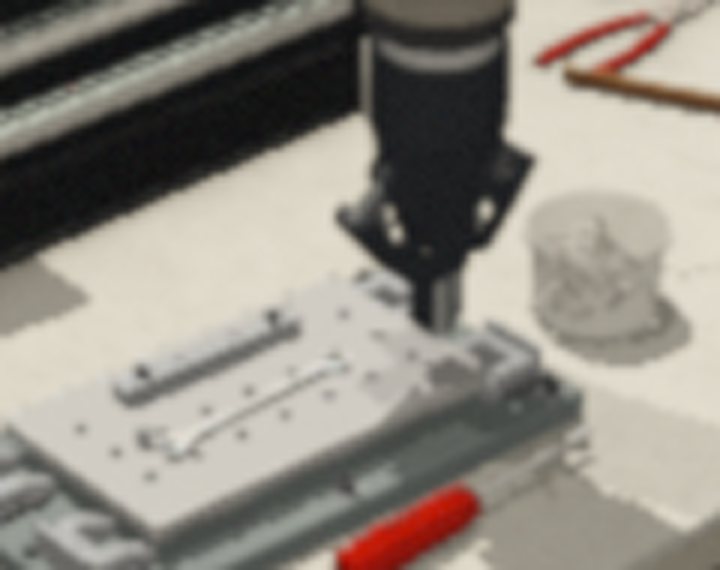

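>>> apply_moves(increments=[0,0,0,3,0,0,0,0,3,0,0,0,0,3,0])

```text
t: 5.48
eef_pos: [0.4433, -0.0977, 0.0232]
tool_rot: [0.004, 1.0, -0.029, 0.009]
contact_force: [-0.0, 0.7, 0.2]
gripper_width: 0.003
```

>>> apply_moves(increments=[0,0,0,2,0,0,0,0,2,0])

```text
t: 5.72
eef_pos: [0.4432, -0.0978, 0.0188]
tool_rot: [0.004, 1.0, -0.029, 0.009]
contact_force: [-0.6, -0.9, -0.2]
gripper_width: 0.002
```

>>> apply_moves(increments=[0,0,0,2,0])

```text
t: 5.85
eef_pos: [0.4432, -0.0978, 0.0166]
tool_rot: [0.004, 1.0, -0.029, 0.009]
contact_force: [-0.5, -0.7, -0.3]
gripper_width: 0.0
```

>>> apply_moves(increments=[0,0,0,2,0])

```text
t: 5.98
eef_pos: [0.4433, -0.0978, 0.0145]
tool_rot: [0.004, 1.0, -0.029, 0.009]
contact_force: [0.1, 0.0, -0.4]
gripper_width: -0.001
```

```bash
python3 tip.py s4; python3 d.py
```

```text
lowest finger pts z [32. 33. 34. 35. 35. 35. 36. 37. 37. 37. 37. 38.] eef [443.2 -97.8  14.3] F [-0.67 -0.56 -0.54]
t 6.03 pos [443.2 -97.8  14.3] yaw -3.37 zax [ 0.017 -0.009 -1.   ] F [-0.7 -0.6 -0.5] w -0.001
in base: [-39.7 -96.7  14.3]
NL [451.8  93.7  70. ] tool d [  -1.7 -191.2  -57.2]
NR [441. -96.  70.] tool d [ -1.3  -1.3 -55.7]
FR [ 524.8 -100.7   70. ] tool d [ 82.7  -1.4 -54.2]
FL [535.6  89.   70. ] tool d [  82.3 -191.4  -55.8]
```

View pics/s4.png

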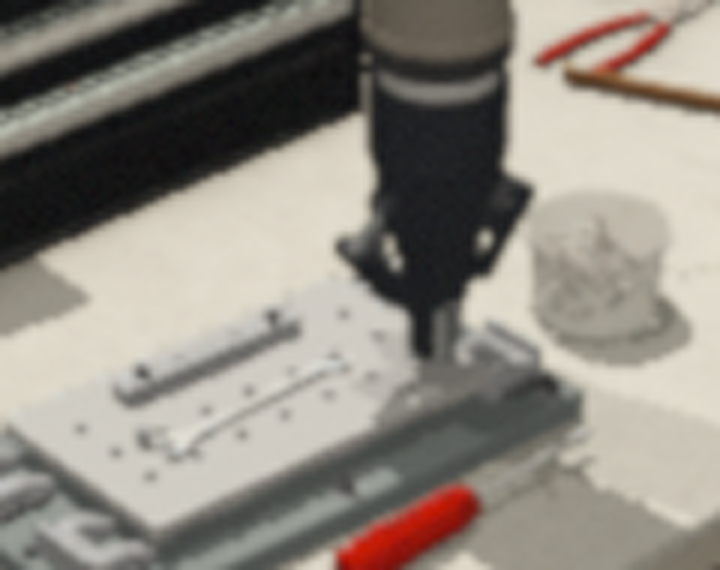

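The fingertip is now just above the plate near the near-right spot, at about picture (432,358).

>>> apply_moves(increments=[0,0,0,1.5,0])

```text
t: 6.15
eef_pos: [0.4433, -0.0978, 0.0128]
tool_rot: [0.004, 1.0, -0.029, 0.009]
contact_force: [0.3, 0.1, -0.5]
gripper_width: 0.001
```

>>> apply_moves(increments=[0,0,0,1.5,0])

```text
t: 6.28
eef_pos: [0.4433, -0.0978, 0.0122]
tool_rot: [0.004, 1.0, -0.029, 0.009]
contact_force: [-8.2, 2.8, 35.9]
gripper_width: 0.001
```

>>> apply_moves(increments=[0,0,0,1.5,0])

```text
t: 6.4
eef_pos: [0.4433, -0.0979, 0.0123]
tool_rot: [0.005, 1.0, -0.03, 0.009]
contact_force: [-8.8, 2.1, 31.9]
gripper_width: 0.001
```

>>> apply_moves(increments=[0,0,0,1.5,0])

```text
t: 6.52
eef_pos: [0.4433, -0.0979, 0.0123]
tool_rot: [0.005, 1.0, -0.03, 0.009]
contact_force: [-7.4, 1.2, 26.1]
gripper_width: 0.0
```

Near right is solid: force jumps to 36 N at TCP z = 12.2 with no travel, so the real fingertip sits about 30 mm above the reported TCP. Next is far right.

>>> apply_moves(increments=[0,0,0,-12,0,0,41,-1,-4,0,0,41,-1,0,0,0,0,0,0,0])

```text
t: 7.02
eef_pos: [0.5271, -0.1008, 0.0318]
tool_rot: [0.005, 1.0, -0.03, 0.009]
contact_force: [0.1, 0.0, 0.7]
gripper_width: -0.001
```

```bash
sed -i 's/(\*v,70)/(*v,14)/' d.py; python3 d.py;python3 tip.py s5
```

```text
t 7.03 pos [ 527.1 -100.8   31.8] yaw -3.4 zax [ 0.018 -0.011 -1.   ] F [0.1 0.  0.7] w -0.001
in base: [ 44.3 -95.   31.8]
NL [451.8  93.7  14. ] tool d [ -87.1 -189.9   14.3]
NR [441. -96.  14.] tool d [-86.6   0.1  16.2]
FR [ 524.8 -100.7   14. ] tool d [-2.6 -0.1 17.7]
FL [535.6  89.   14. ] tool d [  -3.1 -190.1   15.9]
lowest finger pts z [35. 38. 39. 39. 39. 39. 39. 40. 40. 40. 40. 40.] eef [ 524.8 -100.9   31.3] F [ 0.32 -0.68 -0.46]
```

View pics/s5.png

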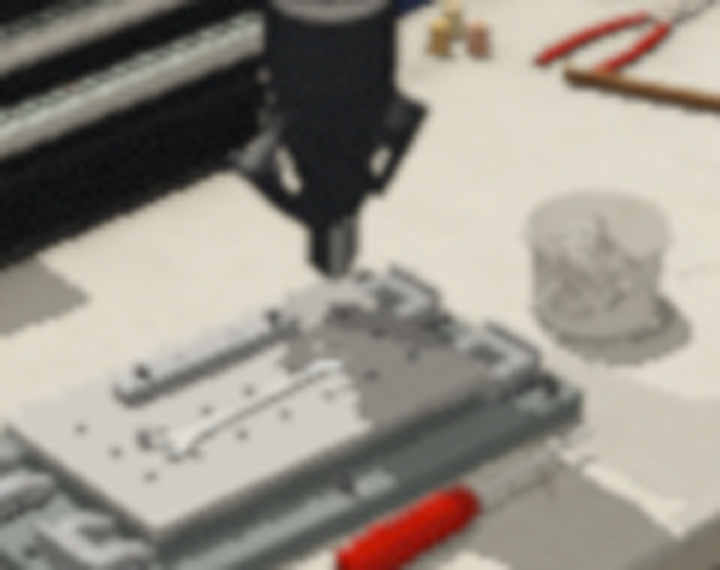

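>>> apply_moves(increments=[0,0,0,8,0,0,0,0,7,0,0,0,0,1,0])

```text
t: 7.45
eef_pos: [0.5212, -0.1013, 0.0135]
tool_rot: [0.005, 1.0, -0.03, 0.006]
contact_force: [-0.4, -0.2, -0.6]
gripper_width: -0.001
```

>>> apply_moves(increments=[0,0,0,1,0])

```text
t: 7.58
eef_pos: [0.5209, -0.1014, 0.0124]
tool_rot: [0.005, 1.0, -0.03, 0.006]
contact_force: [-3.1, 0.6, 14.4]
gripper_width: -0.0
```

>>> apply_moves(increments=[0,0,0,1,0])

```text
t: 7.7
eef_pos: [0.521, -0.1014, 0.0124]
tool_rot: [0.006, 1.0, -0.03, 0.006]
contact_force: [-5.5, 1.4, 18.8]
gripper_width: 0.002
```

>>> apply_moves(increments=[0,0,0,1,0])

```text
t: 7.82
eef_pos: [0.521, -0.1013, 0.0125]
tool_rot: [0.006, 1.0, -0.03, 0.006]
contact_force: [-2.8, 0.6, 11.1]
gripper_width: -0.0
```

>>> apply_moves(increments=[0,0,0,1,0])

```text
t: 7.95
eef_pos: [0.521, -0.1014, 0.0125]
tool_rot: [0.006, 1.0, -0.03, 0.006]
contact_force: [-3.9, 0.4, 10.1]
gripper_width: 0.001
```

Far right is solid (19 N, no travel). Next is far left, raised to clear the fence.

>>> apply_moves(increments=[0,0,0,-25,0,0,2,-20,-15,0,0,2,-50,0,0,0,2,-50,0,0,0,1,-50,0,0,0,0,-17,0,0,0,0,0,0,0])

```text
t: 8.82
eef_pos: [0.5394, 0.0976, 0.0531]
tool_rot: [0.004, 1.0, -0.029, 0.007]
contact_force: [0.8, -0.6, -0.7]
gripper_width: 0.004
```

```bash
python3 d.py
```

```text
t 8.82 pos [539.4  97.6  53.1] yaw -3.37 zax [ 0.014 -0.009 -1.   ] F [ 0.8 -0.6 -0.7] w 0.004
in base: [ 45.3 103.9  53.1]
NL [451.8  93.7  14. ] tool d [-87.9   8.7  37.9]
NR [441. -96.  14.] tool d [-87.5 198.7  39.4]
FR [ 524.8 -100.7   14. ] tool d [ -3.5 198.5  40.7]
FL [535.6  89.   14. ] tool d [-3.9  8.5 39.1]
```

>>> apply_moves(increments=[0,-3,8.5,15,0,0,0,0,15,0,0,0,0,6,0,0,0,0,0,0])

```text
t: 9.32
eef_pos: [0.5348, 0.0823, 0.0134]
tool_rot: [0.006, 0.999, -0.033, 0.006]
contact_force: [1.0, 0.2, -0.2]
gripper_width: 0.0
```

```bash
python3 d.py;python3 tip.py s6
```

```text
t 9.32 pos [534.8  82.3  13.4] yaw -3.78 zax [ 0.011 -0.012 -1.   ] F [ 1.   0.2 -0.2] w 0.0
in base: [41.6 88.3 13.4]
NL [451.8  93.7  14. ] tool d [-83.6  -5.9  -1.7]
NR [441. -96.  14.] tool d [-81.9 184.1   0.6]
FR [ 524.8 -100.7   14. ] tool d [  2.1 183.3   1.6]
FL [535.6  89.   14. ] tool d [ 0.4 -6.7 -0.7]
lowest finger pts z [31. 33. 35. 37. 38. 38. 38. 38. 38. 38. 38. 39.] eef [535.   82.4  13.6] F [ 0.51 -0.57  0.59]
```

View pics/s6.png

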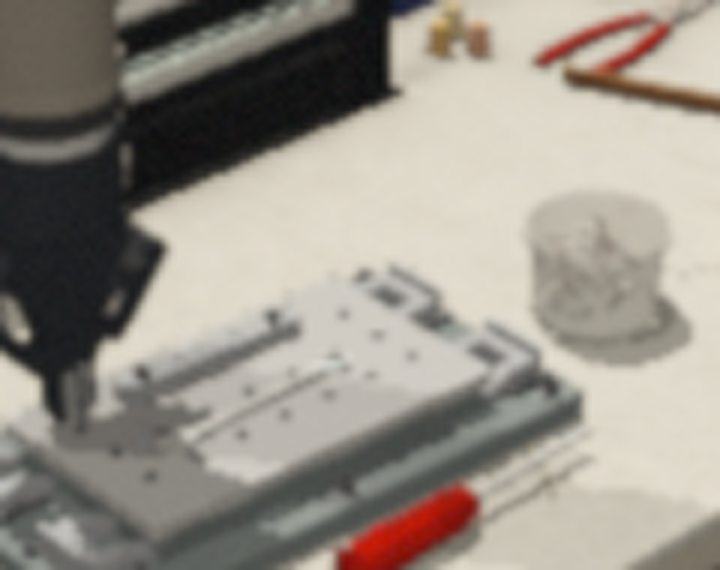

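>>> apply_moves(increments=[0,0,-3,-2,0,0,0,-3,0,0,0,0,0,0,0])

```text
t: 9.75
eef_pos: [0.5364, 0.0893, 0.0166]
tool_rot: [0.006, 0.999, -0.033, 0.007]
contact_force: [0.2, 0.7, -0.3]
gripper_width: 0.003
```

>>> apply_moves(increments=[0,0,0,2,0])

```text
t: 9.88
eef_pos: [0.5367, 0.0895, 0.0149]
tool_rot: [0.006, 0.999, -0.033, 0.007]
contact_force: [0.4, -0.1, -0.6]
gripper_width: 0.002
```

>>> apply_moves(increments=[0,0,0,1,0])

```text
t: 10.0
eef_pos: [0.5367, 0.0895, 0.0138]
tool_rot: [0.006, 0.999, -0.033, 0.007]
contact_force: [-0.0, 0.6, -0.3]
gripper_width: -0.002
```

>>> apply_moves(increments=[0,0,0,1,0])

```text
t: 10.12
eef_pos: [0.5367, 0.0895, 0.0127]
tool_rot: [0.006, 0.999, -0.033, 0.007]
contact_force: [0.1, 0.1, -0.1]
gripper_width: 0.0
```

>>> apply_moves(increments=[0,0,0,1,0])

```text
t: 10.25
eef_pos: [0.5367, 0.0895, 0.0124]
tool_rot: [0.006, 0.999, -0.033, 0.007]
contact_force: [-5.8, -0.7, 17.6]
gripper_width: -0.003
```

>>> apply_moves(increments=[0,0,0,1,0])

```text
t: 10.38
eef_pos: [0.5367, 0.0895, 0.0124]
tool_rot: [0.006, 0.999, -0.033, 0.007]
contact_force: [-4.5, -1.3, 15.2]
gripper_width: 0.0
```

>>> apply_moves(increments=[0,0,0,1,0])

```text
t: 10.5
eef_pos: [0.5367, 0.0894, 0.0125]
tool_rot: [0.006, 0.999, -0.033, 0.007]
contact_force: [-5.0, -0.1, 12.1]
gripper_width: -0.001
```

Far left is solid. Now near left, where I expect give.

>>> apply_moves(increments=[0,0,0,-12,0,0,-42,0,-2,0,0,-41,-3,0,0,0,0,0,0,0,0,0,0,0,0])

```text
t: 11.12
eef_pos: [0.4542, 0.0986, 0.0278]
tool_rot: [0.005, 0.999, -0.033, 0.009]
contact_force: [-0.1, -0.0, 0.3]
gripper_width: 0.001
```

```bash
python3 d.py
```

```text
t 11.12 pos [454.2  98.6  27.8] yaw -3.83 zax [ 0.018 -0.011 -1.   ] F [-0.1 -0.   0.3] w 0.001
in base: [-39.8 100.   27.8]
NL [451.8  93.7  14. ] tool d [-2.4  4.9 13.8]
NR [441. -96.  14.] tool d [ -0.5 194.8  15.7]
FR [ 524.8 -100.7   14. ] tool d [ 83.5 194.   17.3]
FL [535.6  89.   14. ] tool d [81.6  4.  15.4]
```

>>> apply_moves(increments=[0,-2,4,6,0,0,0,0,5,0,0,0,0,0,0])

```text
t: 11.5
eef_pos: [0.4543, 0.094, 0.0161]
tool_rot: [0.005, 0.999, -0.034, 0.01]
contact_force: [-1.4, 0.1, -0.1]
gripper_width: 0.0
```

>>> apply_moves(increments=[0,0,0,1,0])

```text
t: 11.62
eef_pos: [0.4545, 0.094, 0.0149]
tool_rot: [0.005, 0.999, -0.034, 0.01]
contact_force: [-0.0, -0.2, 0.4]
gripper_width: 0.001
```

>>> apply_moves(increments=[0,0,0,1,0])

```text
t: 11.75
eef_pos: [0.4547, 0.094, 0.0138]
tool_rot: [0.005, 0.999, -0.035, 0.01]
contact_force: [1.2, -0.5, 0.2]
gripper_width: -0.002
```

>>> apply_moves(increments=[0,0,0,1,0])

```text
t: 11.88
eef_pos: [0.4548, 0.0941, 0.0128]
tool_rot: [0.005, 0.999, -0.034, 0.01]
contact_force: [-0.1, -0.1, 0.4]
gripper_width: 0.003
```

>>> apply_moves(increments=[0,0,0,1,0])

```text
t: 12.0
eef_pos: [0.4547, 0.0941, 0.0119]
tool_rot: [0.005, 0.999, -0.034, 0.01]
contact_force: [-1.5, -0.1, 4.4]
gripper_width: -0.004
```

>>> apply_moves(increments=[0,0,0,1,0])

```text
t: 12.12
eef_pos: [0.4546, 0.0942, 0.0111]
tool_rot: [0.005, 0.999, -0.034, 0.01]
contact_force: [-1.6, -0.2, 5.7]
gripper_width: -0.003
```

>>> apply_moves(increments=[0,0,0,1,0])

```text
t: 12.25
eef_pos: [0.4546, 0.0943, 0.0104]
tool_rot: [0.005, 0.999, -0.034, 0.01]
contact_force: [-2.1, 0.4, 5.9]
gripper_width: 0.002
```

>>> apply_moves(increments=[0,0,0,1,0])

```text
t: 12.38
eef_pos: [0.4545, 0.0943, 0.0096]
tool_rot: [0.005, 0.999, -0.034, 0.01]
contact_force: [-2.7, -0.1, 6.8]
gripper_width: 0.007
```

```bash
python3 d.py
```

```text
t 12.38 pos [454.5  94.3   9.6] yaw -3.92 zax [ 0.02  -0.011 -1.   ] F [-2.7 -0.1  6.8] w 0.007
in base: [-39.3  95.8   9.6]
NL [451.8  93.7  14. ] tool d [-2.6  0.8 -4.4]
NR [441. -96.  14.] tool d [ -0.4 190.8  -2.5]
FR [ 524.8 -100.7   14. ] tool d [ 83.6 189.8  -0.8]
FL [535.6  89.   14. ] tool d [81.4 -0.2 -2.7]
```

Near left gives. I'll press on to see the full drop.

>>> apply_moves(increments=[0,0,0,1.5,0,0,0,0,1.5,0])

```text
t: 12.62
eef_pos: [0.4545, 0.0944, 0.0085]
tool_rot: [0.006, 0.999, -0.034, 0.01]
contact_force: [-9.2, -1.8, 33.4]
gripper_width: 0.001
```

>>> apply_moves(increments=[0,0,0,1.2,0,0,0,0,1.2,0])

```text
t: 12.88
eef_pos: [0.4546, 0.0944, 0.0087]
tool_rot: [0.006, 0.999, -0.034, 0.01]
contact_force: [-5.7, -1.2, 18.8]
gripper_width: -0.002
```

Full 4 mm drop confirmed (12.5 to 8.5 mm): near left is the loose corner. I'll lift clear and locate its shim and the bowl.

>>> apply_moves(increments=[0,0,0,-25,0,0,0,-20,-20,0,0,-3,-50,-10,0,0,0,-40,0,0,0,0,0,0,0])

```text
t: 13.5
eef_pos: [0.4588, 0.2078, 0.0646]
tool_rot: [0.005, 0.999, -0.035, 0.011]
contact_force: [0.2, -0.7, -0.0]
gripper_width: -0.001
```

```bash
python3 d.py; python3 - <<'E'
from d import *
p,d=read_camera("top"); cv2.imwrite("pics/t2.png",cv2.resize(p[155:235,215:335],None,fx=6.5,fy=6.5,interpolation=cv2.INTER_CUBIC))
p,d=read_camera("scene"); cv2.imwrite("pics/s7.png",cv2.resize(p[175:265,225:345],None,fx=6.5,fy=6.5,interpolation=cv2.INTER_CUBIC))
print("bowl centre",np.round(unproj("top",234.7,204.5,.03)*1000), )
f=lambda u:(u-[225,175]+.5)*6.5
g=lambda u:(u-[215,155]+.5)*6.5
for n,yy in(("in",116),("151",151),("156",156)):
    for x in(-64,-20): print(n,x,"scene",f(proj("scene",np.r_[bw(x,yy),.038]))[0].round(),"top",g(proj("top",np.r_[bw(x,yy),.038]))[0].round())
print(outline_of("scene","shim_near_left")[0]["extent"])
E
```

```text
t 13.5 pos [458.8 207.8  64.6] yaw -4.06 zax [ 0.022 -0.012 -1.   ] F [ 0.2 -0.7 -0. ] w -0.001
in base: [-41.4 209.3  64.6]
NL [451.8  93.7  14. ] tool d [-1.000e-01  1.138e+02  5.180e+01]
NR [441. -96.  14.] tool d [  2.5 303.7  53.7]
FR [ 524.8 -100.7   14. ] tool d [ 86.5 302.5  55.7]
FL [535.6  89.   14. ] tool d [ 83.8 112.6  53.7]
bowl centre [[442. 251.  30.]]
in -64 scene [394. 349.] top [350. 344.]
in -20 scene [338. 308.] top [357. 273.]
151 -64 scene [333. 378.] top [293. 340.]
151 -20 scene [277. 336.] top [300. 269.]
156 -64 scene [324. 382.] top [285. 339.]
156 -20 scene [268. 340.] top [292. 269.]
[277.6, 230.6, 20.5, 14.6]
```

View pics/s7.png

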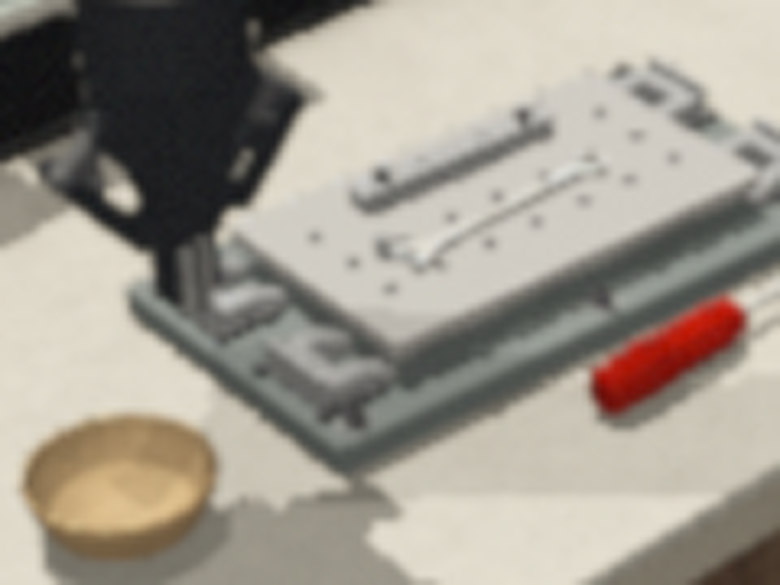

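View pics/t2.png

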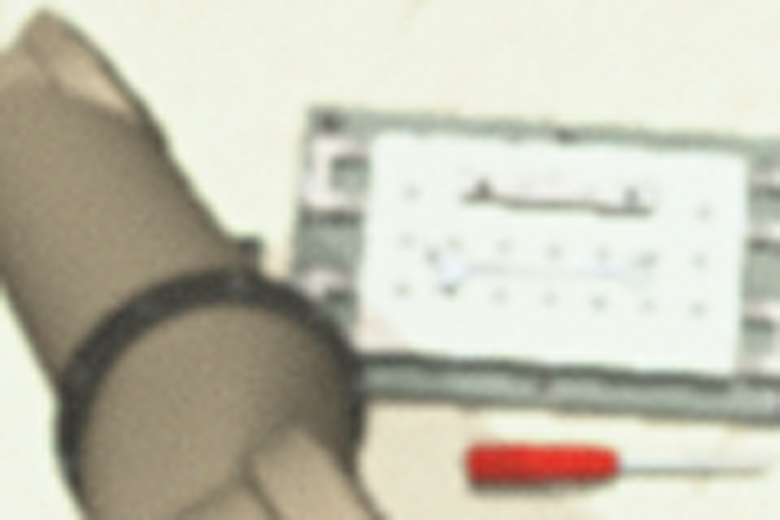

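```bash
python3 - <<'E'
from d import *
show({'a':(-42,181,20),'b':(-42,181,-1)})
E
```

```text
t 13.65 pos [458.4 202.9  63.9] yaw -4.37 zax [ 0.02  -0.015 -1.   ] F [ 0.2 -0.5 -1.4] w 0.002
in base: [-41.6 204.4  63.9]
a [456.6 179.6  20. ] tool d [-0.9 22.8 44.2]
b [456.6 179.6  -1. ] tool d [-1.4 22.5 65.2]
```

>>> apply_moves(increments=[0,-1,22,20,-1.1,0,0,0,20,0,0,0,0,0,0,0,0,0,0,0])

```text
t: 14.15
eef_pos: [0.4567, 0.1741, 0.0235]
tool_rot: [0.009, 0.999, -0.032, 0.01]
contact_force: [-0.7, 0.7, -0.1]
gripper_width: 0.001
```

```bash
python3 - <<'E'
from d import *
show({'a':(-42,181,20),'b':(-42,181,-1)})
p,d=read_camera("scene"); cv2.imwrite("pics/s8.png",cv2.resize(p[175:265,225:345],None,fx=6.5,fy=6.5,interpolation=cv2.INTER_CUBIC))
c=cal("scene");K=c["mtx"];Tm=c["camera_from_world"]
for v in range(205,240,2):
    L=[]
    for u in range(248,272,2):
        z=d[v,u]; r=np.linalg.inv(K)@[u,v,1]*z; w=Tm[:3,:3].T@(r-Tm[:3,3]); L.append("%d,%d,%d"%tuple(w*1000))
    print(v,L)
E
```

```text
t 14.15 pos [456.7 174.1  23.5] yaw -3.64 zax [ 0.02  -0.018 -1.   ] F [-0.7  0.7 -0.1] w 0.001
in base: [-41.6 175.5  23.5]
a [456.6 179.6  20. ] tool d [-0.5 -5.5  3.4]
b [456.6 179.6  -1. ] tool d [-0.9 -5.9 24.4]
205 ['460,220,153', '453,218,155', '449,214,155', '443,211,156', '446,203,151', '445,197,149', '438,195,151', '438,188,148', '443,177,142', '442,171,139', '438,167,139', '439,159,135']
207 ['452,226,153', '456,217,147', '648,79,-1', '446,210,148', '443,206,148', '445,197,143', '439,195,145', '442,186,139', '448,175,131', '439,174,135', '437,168,134', '437,162,131']
209 ['452,227,146', '452,220,143', '635,89,0', '631,84,0', '449,202,136', '441,201,140', '441,194,137', '439,188,134', '447,176,126', '443,172,126', '441,166,124', '435,163,125']
211 ['443,233,147', '451,222,138', '443,220,141', '625,89,-2', '467,190,116', '453,193,123', '439,196,131', '439,189,128', '439,182,125', '443,172,119', '440,167,118', '441,159,114']
213 ['447,232,138', '449,223,132', '445,219,132', '610,100,1', '586,108,16', '464,186,109', '445,192,121', '441,188,120', '438,183,120', '445,172,111', '
[... 1565 characters left out ...]
2', '471,150,24', '457,153,32']
233 ['533,181,0', '531,175,-1', '528,170,-2', '522,167,0', '517,162,0', '510,160,1', '502,158,4', '489,160,12', '475,162,20', '478,153,14', '467,154,20', '461,150,21']
235 ['531,184,-4', '521,183,0', '514,180,2', '513,174,0', '510,168,-1', '503,166,0', '502,159,-2', '487,162,7', '479,161,10', '468,160,15', '460,159,19', '456,155,19']
237 ['520,192,-2', '510,191,2', '508,185,0', '508,178,-3', '502,175,-1', '494,172,1', '491,167,0', '488,162,0', '479,161,3', '470,160,7', '456,163,15', '453,158,14']
239 ['473,223,30', '468,219,30', '463,216,31', '496,186,0', '490,183,0', '487,178,0', '484,173,0', '481,167,-2', '477,163,-2', '470,161,0', '459,161,5', '445,164,14']
```

View pics/s8.png

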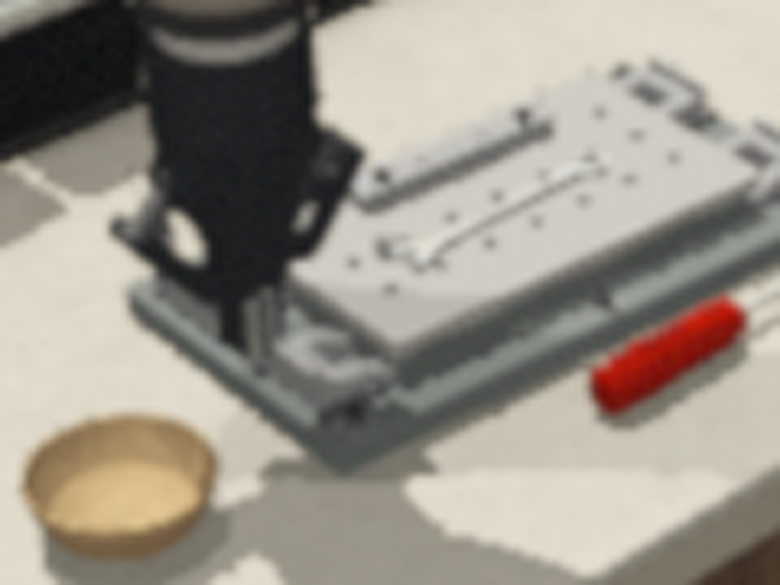

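>>> apply_moves(increments=[0,0,-4,4,0.5,0,0,0,10,0,0,0,0,8,0,0,0,0,0,0])

```text
t: 14.7
eef_pos: [0.4582, 0.1788, 0.0011]
tool_rot: [0.008, 0.999, -0.036, 0.011]
contact_force: [-0.6, 0.6, 0.5]
gripper_width: -0.003
```

```bash
python3 - <<'E'
from d import *
show({'b':(-42,178,-1),'end':(-42,132,-1)})
p,d=read_camera("scene"); cv2.imwrite("pics/s9.png",cv2.resize(p[175:265,225:345],None,fx=6.5,fy=6.5,interpolation=cv2.INTER_CUBIC))
E
```

```text
t 14.7 pos [458.2 178.8   1.1] yaw -4.13 zax [ 0.022 -0.017 -1.   ] F [-0.6  0.6  0.5] w -0.003
in base: [-40.4 180.3   1.1]
b [456.5 176.6  -1. ] tool d [-1.6  2.3  2.1]
end [453.9 130.7  -1. ] tool d [-0.9 48.3  2.8]
```

View pics/s9.png

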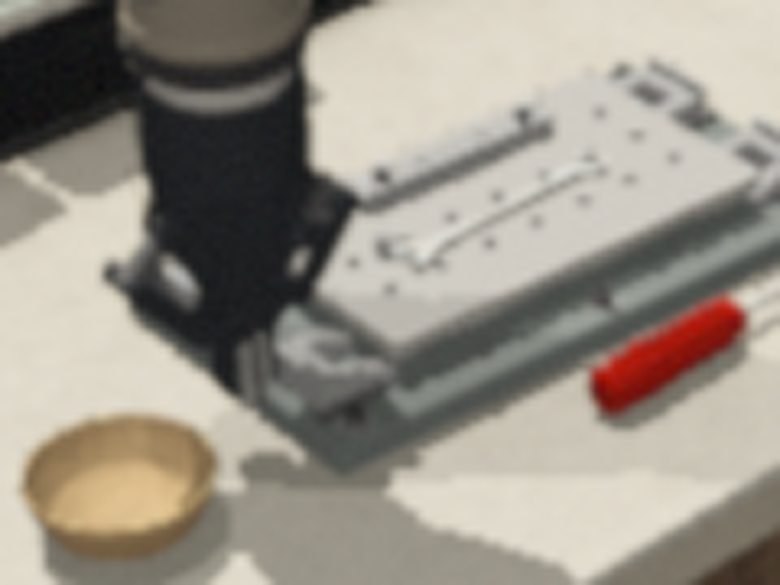

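>>> apply_moves(increments=[0,-1.2,0,2,-0.9,0,0,4,0,0,0,0,3,0,0])

```text
t: 15.12
eef_pos: [0.4568, 0.1718, -0.0005]
tool_rot: [0.008, 1.0, -0.028, 0.011]
contact_force: [0.2, 0.1, 0.2]
gripper_width: 0.001
```

>>> apply_moves(increments=[0,0,4,0,0,0,0,4,0,0])

```text
t: 15.38
eef_pos: [0.4566, 0.1632, -0.0001]
tool_rot: [0.008, 1.0, -0.028, 0.012]
contact_force: [0.2, 0.8, 0.0]
gripper_width: 0.001
```

```bash
python3 - <<'E'
from d import *
show({'end':(-42,132,-1)})
E
```

```text
t 15.38 pos [ 4.566e+02  1.632e+02 -1.000e-01] yaw -3.17 zax [ 0.023 -0.016 -1.   ] F [0.2 0.8 0. ] w 0.001
in base: [-4.110e+01  1.646e+02 -1.000e-01]
end [453.9 130.7  -1. ] tool d [-0.9 32.6  1.3]
```

>>> apply_moves(increments=[0,0,4,0.3,0,0,0,4,0.3,0,0,0,4,0.3,0])

```text
t: 15.75
eef_pos: [0.4568, 0.1515, -0.0003]
tool_rot: [0.007, 1.0, -0.028, 0.013]
contact_force: [0.5, 1.6, 2.0]
gripper_width: -0.0
```

```bash
python3 - <<'E'
from d import *
show({'end':(-42,132,-1)})
p,d=read_camera("scene"); cv2.imwrite("pics/s10.png",cv2.resize(p[175:265,225:345],None,fx=6.5,fy=6.5,interpolation=cv2.INTER_CUBIC))
E
```

```text
t 15.75 pos [ 4.568e+02  1.515e+02 -3.000e-01] yaw -3.15 zax [ 0.025 -0.015 -1.   ] F [0.5 1.6 2. ] w -0.0
in base: [-40.3 153.   -0.3]
end [453.9 130.7  -1. ] tool d [-1.8 21.   0.9]
```

View pics/s10.png

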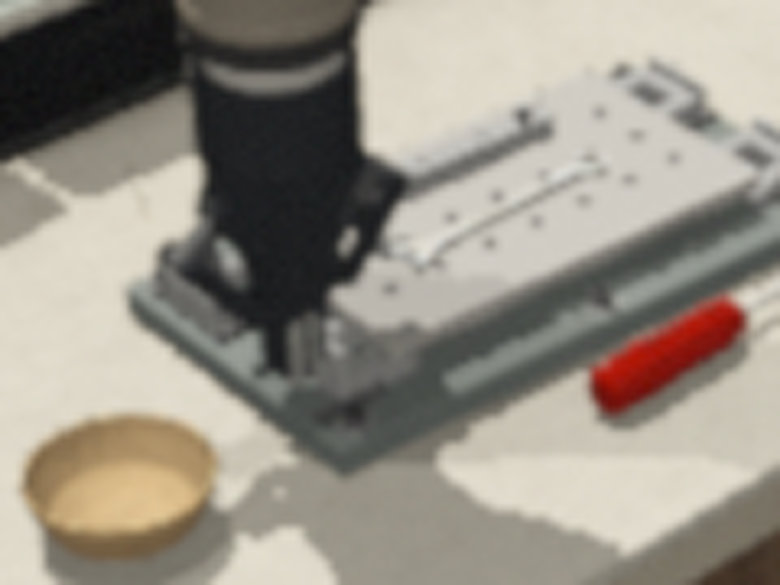

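>>> apply_moves(increments=[0,-0.5,4,0.3,0,0,-0.5,4,0.3,0])

```text
t: 16.05
eef_pos: [0.4562, 0.1438, -0.0004]
tool_rot: [0.006, 1.0, -0.027, 0.014]
contact_force: [0.4, 3.3, 2.9]
gripper_width: -0.001
```

>>> apply_moves(increments=[0,-0.5,3,0.3,0,0,0,3,0.3,0])

```text
t: 16.3
eef_pos: [0.4561, 0.1386, -0.0004]
tool_rot: [0.005, 1.0, -0.027, 0.014]
contact_force: [-1.2, 4.1, 5.7]
gripper_width: 0.002
```

>>> apply_moves(increments=[0,0,2,0,0])

```text
t: 16.42
eef_pos: [0.456, 0.1366, -0.0003]
tool_rot: [0.005, 1.0, -0.027, 0.014]
contact_force: [0.3, 2.4, 3.2]
gripper_width: -0.001
```

>>> apply_moves(increments=[0,0,1.5,0,0])

```text
t: 16.55
eef_pos: [0.4559, 0.1348, -0.0003]
tool_rot: [0.005, 1.0, -0.027, 0.014]
contact_force: [-0.1, 3.3, 3.2]
gripper_width: -0.005
```

```bash
python3 - <<'E'
from d import *
show({'end':(-42,132,-1)})
E
```

```text
t 16.55 pos [ 4.559e+02  1.348e+02 -3.000e-01] yaw -3.08 zax [ 0.029 -0.012 -1.   ] F [-0.1  3.3  3.2] w -0.005
in base: [-40.2 136.3  -0.3]
end [453.9 130.7  -1. ] tool d [-1.8  4.3  0.7]
```

>>> apply_moves(increments=[0,0,1.5,0,0])

```text
t: 16.68
eef_pos: [0.4557, 0.1332, -0.0003]
tool_rot: [0.005, 1.0, -0.027, 0.014]
contact_force: [-0.0, 3.0, 3.5]
gripper_width: 0.0
```

>>> apply_moves(increments=[0,0,1.5,0,0])

```text
t: 16.8
eef_pos: [0.4556, 0.1316, -0.0003]
tool_rot: [0.005, 1.0, -0.027, 0.014]
contact_force: [1.0, 3.3, 4.1]
gripper_width: 0.001
```

>>> apply_moves(increments=[0,0,1.5,0,0])

```text
t: 16.92
eef_pos: [0.4555, 0.13, -0.0003]
tool_rot: [0.005, 1.0, -0.027, 0.014]
contact_force: [0.4, 3.0, 4.3]
gripper_width: -0.003
```

>>> apply_moves(increments=[0,0,1.5,0,0])

```text
t: 17.05
eef_pos: [0.4556, 0.1288, -0.0003]
tool_rot: [0.005, 1.0, -0.027, 0.015]
contact_force: [0.9, 5.8, 3.4]
gripper_width: -0.0
```

>>> apply_moves(increments=[0,0,1,0,0])

```text
t: 17.18
eef_pos: [0.4557, 0.1287, -0.0002]
tool_rot: [0.005, 1.0, -0.027, 0.015]
contact_force: [0.2, 6.2, 2.2]
gripper_width: -0.002
```

```bash
python3 - <<'E'
from d import *
show({'end':(-42,132,-1)})
p,d=read_camera("scene"); cv2.imwrite("pics/s11.png",cv2.resize(p[185:245,255:335],None,fx=9,fy=9,interpolation=cv2.INTER_CUBIC))
E
```

```text
t 17.18 pos [ 4.557e+02  1.287e+02 -2.000e-01] yaw -3.03 zax [ 0.029 -0.01  -1.   ] F [0.2 6.2 2.2] w -0.002
in base: [-40.  130.2  -0.2]
end [453.9 130.7  -1. ] tool d [-2.  -1.8  0.7]
```

View pics/s11.png

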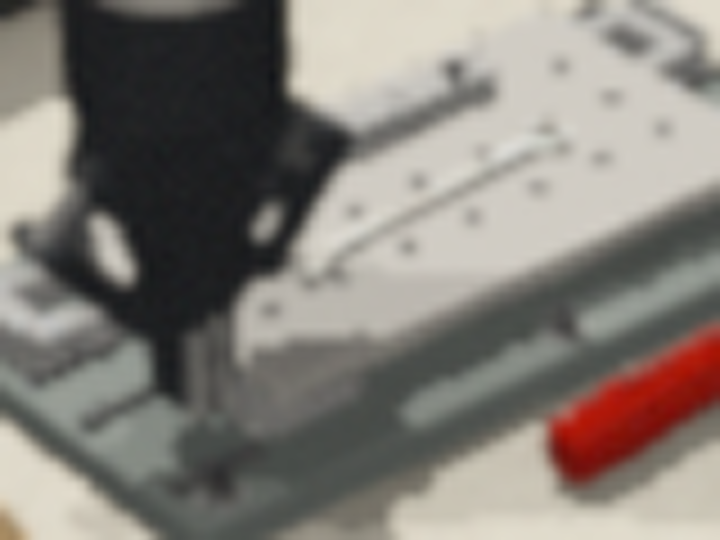

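>>> apply_moves(increments=[0,0,1.5,0,0])

```text
t: 17.35
eef_pos: [0.4557, 0.1287, -0.0002]
tool_rot: [0.004, 1.0, -0.026, 0.015]
contact_force: [-0.4, 7.7, 2.9]
gripper_width: 0.0
```

>>> apply_moves(increments=[0,0,1.5,0,0])

```text
t: 17.48
eef_pos: [0.4557, 0.1288, -0.0001]
tool_rot: [0.003, 1.0, -0.025, 0.015]
contact_force: [0.6, 7.3, 1.1]
gripper_width: 0.001
```

Firmly stopped. I'll back off, lift and look.

>>> apply_moves(increments=[0,0,-6,0,0,0,0,-10,0,0,0,0,-4,-20,0,0,0,0,-30,0,0,25,-35,-15,0,0,25,-35,0,0,0,10,-30,0,0,0,0,0,0,0])

```text
t: 18.48
eef_pos: [0.5167, 0.2449, 0.0633]
tool_rot: [0.008, 1.0, -0.027, 0.01]
contact_force: [-0.1, -0.7, 0.4]
gripper_width: 0.0
```

```bash
python3 - <<'E'
from d import *
show({'NL':(-42,95,60)})
p,d=read_camera("scene"); cv2.imwrite("pics/s12.png",cv2.resize(p[175:265,225:345],None,fx=6.5,fy=6.5,interpolation=cv2.INTER_CUBIC))
p,d=read_camera("top"); cv2.imwrite("pics/t12.png",cv2.resize(p[155:235,215:335],None,fx=6.5,fy=6.5,interpolation=cv2.INTER_CUBIC))
E
```

```text
t 18.48 pos [516.7 244.9  63.3] yaw -3.14 zax [ 0.019 -0.017 -1.   ] F [-0.1 -0.7  0.4] w 0.0
in base: [ 14.3 249.6  63.3]
NL [451.8  93.7  60. ] tool d [-56.6 154.4   4.6]
```

View pics/s12.png

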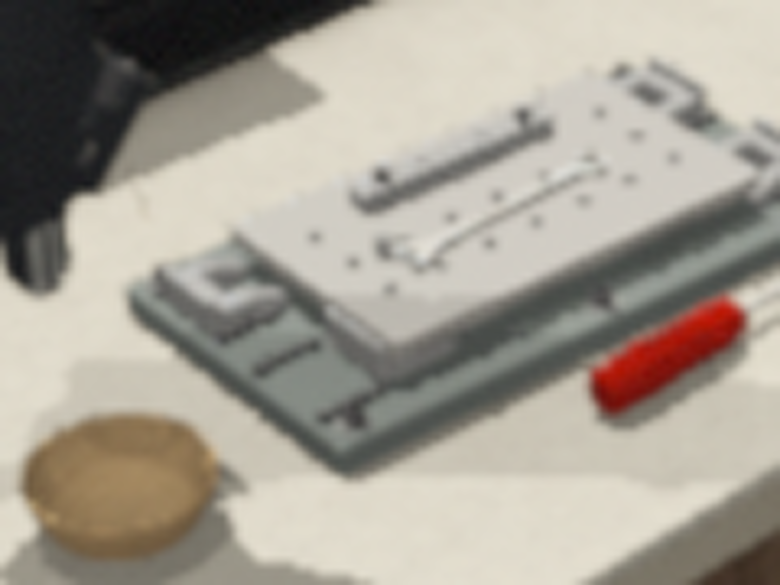

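View pics/t12.png

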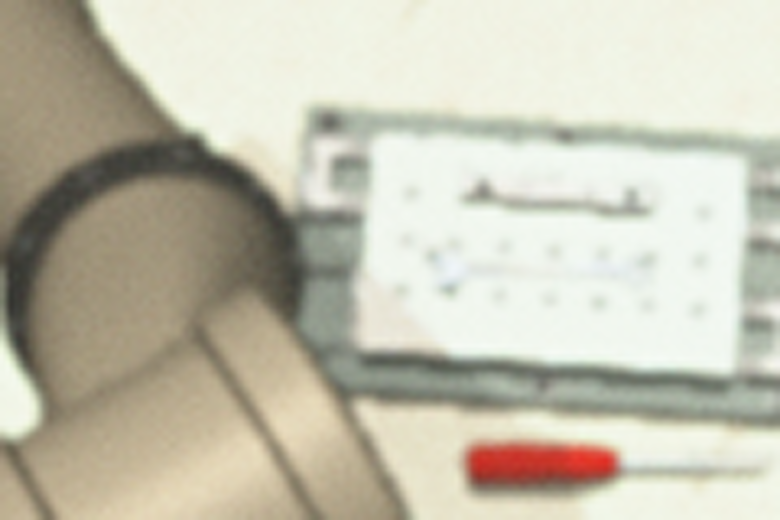

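The near-left shim now sits flat against the plate edge, at about (330–395, 310–370), and the plate corners are where they were before. Now the re-press.

>>> apply_moves(increments=[0,-19,50,0,0,0,-19,50,0,0,0,-18,46,10,0,0,0,0,10,0,0,0,0,0,0])

```text
t: 19.2
eef_pos: [0.4458, 0.0885, 0.0428]
tool_rot: [0.012, 0.999, -0.032, 0.007]
contact_force: [-0.5, 1.0, 0.3]
gripper_width: -0.002
```

```bash
python3 d.py
```

```text
t 19.2 pos [445.8  88.5  42.8] yaw -3.65 zax [ 0.013 -0.025 -1.   ] F [-0.5  1.   0.3] w -0.002
in base: [-47.6  89.4  42.8]
NL [451.8  93.7  14. ] tool d [ 5.2 -6.3 28.8]
NR [441. -96.  14.] tool d [  6.5 183.6  33.3]
FR [ 524.8 -100.7   14. ] tool d [ 90.5 183.   34.5]
FL [535.6  89.   14. ] tool d [89.2 -6.9 29.9]
```

>>> apply_moves(increments=[0,5,-5,12,0,0,0,0,12,0,0,0,0,2,0,0,0,0,0,0])

```text
t: 19.7
eef_pos: [0.4529, 0.0956, 0.0148]
tool_rot: [0.012, 0.999, -0.03, 0.007]
contact_force: [-0.2, 0.1, 0.6]
gripper_width: 0.002
```

```bash
python3 d.py|head -4
```

```text
t 19.7 pos [452.9  95.6  14.8] yaw -3.45 zax [ 0.013 -0.023 -1.   ] F [-0.2  0.1  0.6] w 0.002
in base: [-40.9  96.9  14.8]
NL [451.8  93.7  14. ] tool d [-1.1  1.9  0.9]
NR [441. -96.  14.] tool d [ -0.4 191.9   5.2]
```

>>> apply_moves(increments=[0,0,1,1,0])

```text
t: 19.82
eef_pos: [0.453, 0.0948, 0.0139]
tool_rot: [0.011, 0.999, -0.03, 0.007]
contact_force: [-0.1, 0.1, -0.9]
gripper_width: -0.004
```

>>> apply_moves(increments=[0,0,0,1,0])

```text
t: 19.95
eef_pos: [0.4531, 0.0947, 0.013]
tool_rot: [0.011, 0.999, -0.03, 0.007]
contact_force: [0.2, -0.8, -0.2]
gripper_width: -0.008
```

>>> apply_moves(increments=[0,0,0,1,0])

```text
t: 20.08
eef_pos: [0.4532, 0.0948, 0.0123]
tool_rot: [0.011, 0.999, -0.03, 0.007]
contact_force: [-3.9, 0.2, 12.5]
gripper_width: 0.005
```

>>> apply_moves(increments=[0,0,0,1,0])

```text
t: 20.2
eef_pos: [0.4533, 0.0948, 0.0122]
tool_rot: [0.012, 0.999, -0.03, 0.007]
contact_force: [-5.9, -1.0, 21.4]
gripper_width: -0.004
```

>>> apply_moves(increments=[0,0,0,1,0])

```text
t: 20.32
eef_pos: [0.4533, 0.0948, 0.0123]
tool_rot: [0.012, 0.999, -0.03, 0.008]
contact_force: [-4.7, -0.2, 15.1]
gripper_width: 0.002
```

>>> apply_moves(increments=[0,0,0,1,0])

```text
t: 20.45
eef_pos: [0.4533, 0.0948, 0.0123]
tool_rot: [0.012, 0.999, -0.03, 0.008]
contact_force: [-4.0, 0.4, 14.2]
gripper_width: 0.0
```

Solid now (21 N, no travel). I'll lift away and do a last check.

>>> apply_moves(increments=[0,0,0,-20,0,0,0,0,-40,0,0,0,0,-50,0,0,25,-40,-40,0,0,30,-45,-20,0,0,30,-45,0,0,0,30,-45,0,0,0,0,0,0,0])

```text
t: 21.45
eef_pos: [0.5797, 0.2697, 0.1868]
tool_rot: [0.011, 0.999, -0.033, 0.009]
contact_force: [-0.4, -0.2, -0.3]
gripper_width: -0.002
```

```bash
sed -i 's#{c}0.png#{c}_end.png#; s/(\["top"\],\["scene"\],\["top","scene"\])/(["top"],["scene"],["top","scene"])/' runfit.py; python3 - <<'E'
from d import *
show({})
for c in("scene","top"):
    p,d=read_camera(c); cv2.imwrite(f"pics/{c}_end.png",p)
    a=(slice(175,265),slice(225,345)) if c=="scene" else (slice(155,235),slice(240,360))
    cv2.imwrite(f"pics/{c}_endz.png",cv2.resize(p[a],None,fx=6.5,fy=6.5,interpolation=cv2.INTER_CUBIC))
E
python3 runfit.py | grep plate
```

```text
t 21.45 pos [579.7 269.7 186.8] yaw -3.73 zax [ 0.017 -0.023 -1.   ] F [-0.4 -0.2 -0.3] w -0.002
in base: [ 75.8 277.9 186.8]
plate ['top'] 1.2 [489.3  -5.8] -3.14 -179.6
plate ['top'] 0.7 [489.2  -6. ] -3.13 -241.5
plate ['scene'] 1.2 [ 4.859e+02 -2.000e-01] -3.75 -134.4
plate ['scene'] 0.7 [486.7  -1.3] -3.21 -168.3
plate ['top', 'scene'] 1.2 [488.6  -3.3] -3.24 -297.6
plate ['top', 'scene'] 0.7 [488.8  -3.6] -3.23 -385.3
```

View pics/scene_endz.png

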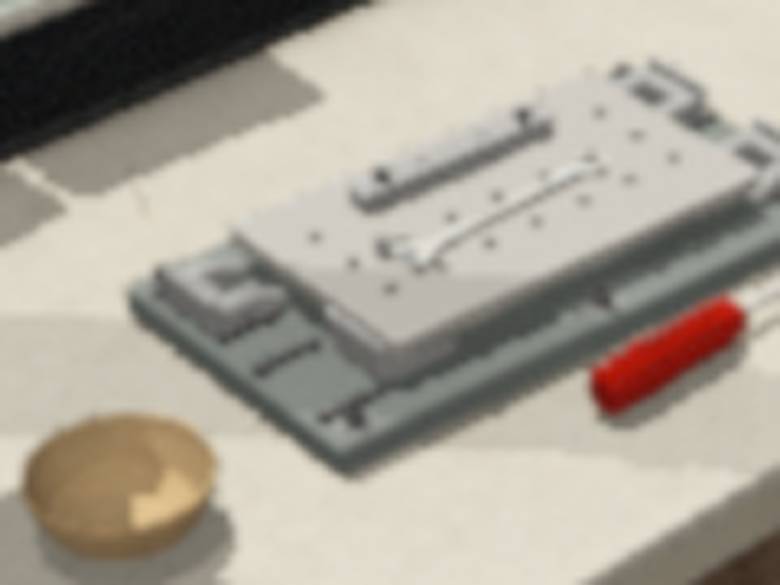

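View pics/top_endz.png

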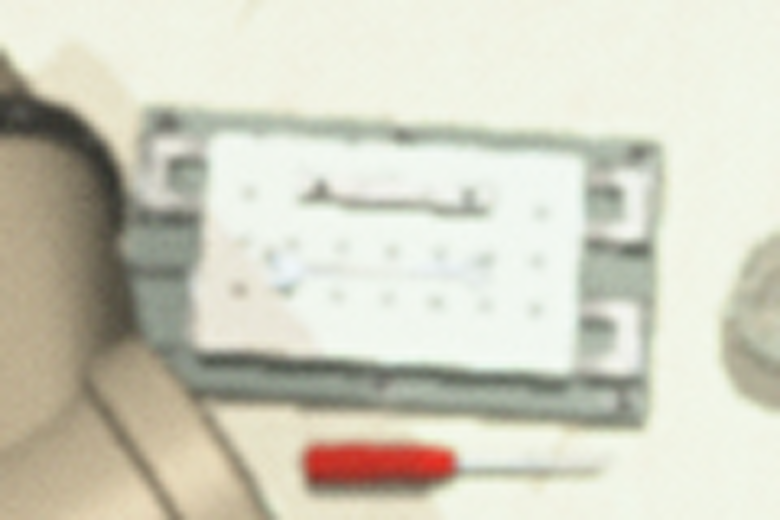

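The near-left shim is fully in, with its end plate about at (330–395, 305–370) in the scene view. The plate fit is unchanged from the start to within about 0.5 mm with both cameras together. The other three shims, the spanner, the bowl and the screwdriver look unmoved.

```bash
python3 -c "
from station import *
print(hand_in())"
```

```text
the job is handed in; nothing more can be done
None
```

The near-left corner was the one that gave. I pushed its shim fully in, and that corner is now solid. I handed the job in at about 21.5 s.

- **Finding the corner:** I pressed near right, far right, far left and then near left with closed fingertips. The first three were solid at 15–36 N. Near left went down the full 4 mm at 4–7 N.
- **Shim:** it slid in at about 2–4 N until it stopped, and did not move any further at about 7 N. The picture shows its upright end flat against the plate's edge.
- **Re-press:** near left took 21 N without moving, at the same height as the other corners.
- **Final pictures:** with both cameras together, the plate measured within about 0.5 mm of where it started. The other three shims, the spanner, the screwdriver and the bowl look unmoved, and the tub too as far as the view reaches. I did not check the caliper or ratchet in the last pictures, but the arm never went near them.
- **Disagreements:**
  - The real fingertips sat about 30 mm above the reported TCP, so I set heights by touch and by depth image.
  - The two cameras differed by about 6 mm on the plate's position, so I used the combined fit.
  - The final scene-only fit moved by about 1 mm from the first one, which I take as noise because the top-camera fit did not change.

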